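# Close the sugar pot round its spoon

## Task

Close the stoneware pot that has the teaspoon standing in it with the notched wooden lid. Turn the lid so that its notch goes round the spoon's handle and the lid sits flat and fully home on the rim; leave the pot standing about where it is. Leave the other pot, which has no spoon, and the lid without a notch alone.

Things in the scene. Friction and masses are not known exactly. Their poses are not given: they have to be found in the camera images.
- notched_lid: Round wooden lid, 116 mm across, lies right way up, 0.12 kg. Origin: centre of underside. z 0-10 mm: plug tapering 80 to 92 mm across, drops into the pot's mouth; 10-18: disc; 18-48: block knob at the centre, 40 mm along x, 20 along y: grip its 20 mm, fingertips just above the disc. One notch, 38 mm wide along +x, cuts disc and plug from 26 mm off centre to the edge.
- spoon_pot: Dark grey-brown stoneware pot, 95 mm high, 117 across, mouth 100, loose, 0.9 kg; a teaspoon is fixed in it. Origin: centre of underside. The spoon leans out over the rim along +x; its handle (allow 18 mm width) ends 30 mm over the rim, 60 mm from the axis. Lid home: its origin on the pot's axis, 85 mm above this origin, +x along the pot's +x; play 4 mm, 10 degrees each way.
- plain_lid: Bystander: wooden lid of the same size and knob as the notched one but with no notch, lying flat. Origin: centre of its underside. Leave it alone.
- plain_pot: Bystander: open pot of the same shape and size but with no spoon. Origin: centre of its underside. Leave it alone.
- lid_notch (a point): Middle of the lid's notch: on the lid's +x axis 46 mm from its centre, at the underside of the disc (10 mm above the lid's origin).
- pot_spoon (a point): Point on the spoon's handle where it crosses the pot's rim: on the pot's +x axis 46 mm from the pot's centre, at rim height (95 mm above the pot's origin).

How it is judged:
By the outcome, as a careful person would: the job done as asked, in the order asked, and still so for the second after the job is handed in, with the robot touching nothing.
It also fails if it takes over 43 s, if anything falls off the work surface, if the arm or the gripper's body presses on something with over 40 N, if the wrist force passes 120 N, or if a joint passes its speed limit or range.

## Robot

A 7-joint arm with a two-finger parallel gripper is mounted at the origin on a cart in front of the work surface, level with it; the furniture and walls round the work are solid. World frame = base frame: x ahead of the robot, y to its left, z up, the work surface at z = 0. Lengths are in m, angles in rad, forces in N, time in s.
With the tool pointing down it reaches from about 0.425 to 0.875 m from the base axis. Payload 8.4 kg.
Tool frame: the origin (TCP) lies at the very end of the fingers, on their centre line; the grasp point (between the pads) lies 19 mm behind it; z points along the fingers, y is the line along which they close (so a half turn about z gives the same grasp; the last joint's range is limited). The gripper opens to 87 mm and grips with 3 to 60 N. Pads are 19 mm wide; open, the fingers measure 117 mm over their backs; the gripper's body (75 mm by 190 mm) begins 51 mm behind the grasp point.
Start: joints at [1.2, 0.333, 0.04, 1.465, -0.013, 1.343, -0.059], TCP at [0.174, -0.626, 0.223] pointing down, gripper open.
Joint ranges: [-2.58, 2.58], [-0.38, 2.09], [-1.3, 1.39], [0.25, 2.4], [-1.5, 4.64], [0.08, 2.09], [-2.65, 2.65]. Speed limits (rad/s): [2.22, 2.22, 2.79, 2.79, 3.14, 3.14, 3.14].

## Interface

Orientations are given as [roll, pitch, yaw] about the fixed x, y, z axes, in that order (R = Rz(yaw) Ry(pitch) Rx(roll)).
In Python, from rig import observe, vision, workorder gives the robot as it stands.
- The arm moves only by the tool arm_command, never from a script. Its argument "targets" is a list of rows, each an object of numbers: "hand": the gripper command: -1 is shut, 1 is fully open, values between are in proportion; "dx", "dy", "dz": the shift along the tool's x, y, z in cm; "yaw": the turn about the tool's z in rad. In form: [{"hand": .., "dx": .., "dy": .., "dz": .., "yaw": ..}, ...]. A call has 1 to 10 rows; each row is the pose to reach, as a shift and turn from the pose commanded when the call began, along the tool's axes at that moment; what a row does not reach only later rows make up. A row lasts 1/12 s, in which the tool goes at most 41.7 mm and 7.16 degrees, less where a joint would pass 70% of its speed; a pose out of reach is approached as far as the arm can. A call with a gripper value outside its range is refused whole. The fingers move at their own pace and stop on an object; "force" is the grip in N (left out, the last holds). Time passes only in rows, so rows that repeat a pose let the fingers close. It gives the time, the measured TCP pose, the force, the opening and the grip force at its end, in the units of the state.
- observe(): the state, without advancing time (a new reading comes with each control period).
- vision.snapshot(name): name is "scene" or "top"; returns a dict with "image" (400x640x3 uint8, red, green, blue), "K" (3x3 intrinsics, pixels), "distortion" ([k1, k2, p1, p2, k3] as OpenCV has them; the pictures are not rectified), "world_from_camera" (4x4, takes a point from camera to world coordinates). Camera axes: x right, y down, z forward; pixel columns grow to the right and rows downward; lengths in m; the calibration is good to about 2 mm. A picture is of the moment at which its call begins. There is no depth.
- workorder.job_done(): hands the job in; it is judged then, once.
The state is a dict: "time": time; "joints": joint angles; "dq": joint speeds; "joint_efforts": joint torques, N m; "position": TCP position; "tcp_rot": TCP orientation; "contact_force": force on the tool from outside, world axes, zero at the start; "moment": the same for the moment, N m; "finger_gap": opening from 0.0 (shut) to 1.0 (fully open); "finger_force": force on a finger pad.
Only numpy, scipy, OpenCV 4.12 (cv2) and the standard library are available. Lean on these libraries where they do the work, as an engineer would, in place of code of your own. Each camera call takes 0.05 s, during which the arm holds its last target. There are 200 camera calls.

## Working session

There is one attempt and no reset: what is moved stays moved. The work goes in short steps, Python scripts to look and compute and a tool call to move; the robot and the scene stay as the last step left them, time stands still between calls to the robot, and variables do not carry over. Pictures are saved under pics/ and viewed, at most 10 in all, crops included, and the job is handed in when it is done.

Besides the shell and the picture viewer there is one more tool, called after "Emit:" by a JSON object that holds its "api" and its "payload". arm_command: Moves the arm, as the interface text tells. Its arguments: {"type":"object","properties":{"targets":{"type":"array","items":{"type":"object","properties":{"hand":{"type":"number"},"dx":{"type":"number"},"dy":{"type":"number"},"dz":{"type":"number"},"yaw":{"type":"number"}}}},"force":{"type":"number"}},"required":["targets"]}

```bash
mkdir -p pics
cat > h.py <<'E'
import numpy as np, cv2, pickle
from rig import observe, vision, workorder
def snap(n,f):
    s=vision.snapshot(n); cv2.imwrite(f'pics/{f}.png',s['image'][:,:,::-1]); pickle.dump(s,open(f'pics/{f}.pkl','wb')); return s
def load(f): return pickle.load(open(f'pics/{f}.pkl','rb'))
def ray(s,p):
    u=cv2.undistortPoints(np.array([[p]],float),np.array(s['K']),np.array(s['distortion']))[0,0]
    T=np.array(s['world_from_camera']); return T[:3,3],T[:3,:3]@np.array([u[0],u[1],1])
def atz(s,p,z):
    o,d=ray(s,p); return o+d*(z-o[2])/d[2]
def tri(s1,p1,s2,p2):
    o1,d1=ray(s1,p1);o2,d2=ray(s2,p2)
    t=np.linalg.lstsq(np.c_[d1,-d2],o2-o1,rcond=None)[0]
    a,b=o1+t[0]*d1,o2+t[1]*d2; return (a+b)/2,np.linalg.norm(a-b)
def proj(s,P):
    T=np.linalg.inv(np.array(s['world_from_camera']))
    return cv2.projectPoints(np.array(P,float).reshape(-1,3),cv2.Rodrigues(T[:3,:3])[0],T[:3,3],np.array(s['K']),np.array(s['distortion']))[0][:,0]
E
python3 - <<'E'
from h import *
for n in('scene','top'):
    s=snap(n,n+'0'); print(np.round(s['world_from_camera'],3),np.round(s['K'],0))
o=observe(); print(o['position'],o['tcp_rot'],o['time'])
E
```

```text
[[-0.849 -0.217  0.482 -0.059]
 [-0.529  0.325 -0.784  0.838]
 [ 0.014 -0.921 -0.39   0.542]
 [ 0.     0.     0.     1.   ]] [[376.   0. 311.]
 [  0. 376. 188.]
 [  0.   0.   1.]]
[[-0.018 -0.99   0.142  0.352]
 [-1.     0.02   0.014 -0.05 ]
 [-0.017 -0.142 -0.99   1.235]
 [ 0.     0.     0.     1.   ]] [[399.   0. 323.]
 [  0. 399. 200.]
 [  0.   0.   1.]]
[ 0.17437291 -0.62573176  0.22175234] [-3.14013130e+00  7.68529128e-05  2.71761717e-01] 0.1
```

View pics/scene0.png

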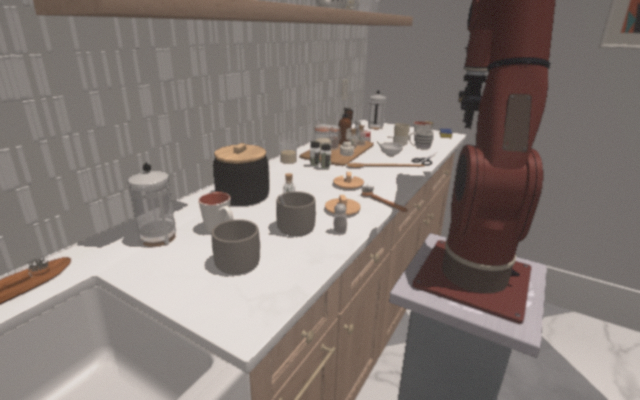

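View pics/top0.png

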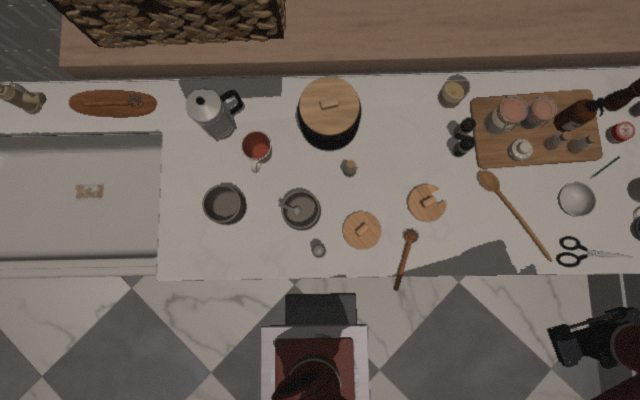

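The top view shows the spoon pot near (300,208) with its spoon to the left, the notched lid near (427,203) with its notch to the right, the plain lid at (361,230) and the plain pot at (223,203). I'll zoom in next.

Run:
```python
from h import *
t=load('top0')['image'][:,:,::-1]; s=load('scene0')['image'][:,:,::-1]
a=cv2.resize(t[175:235,260:340],(400,300),interpolation=cv2.INTER_CUBIC)   # x5
b=cv2.resize(t[175:235,385:465],(400,300),interpolation=cv2.INTER_CUBIC)
c=cv2.resize(s[180:240,260:340],(400,300),interpolation=cv2.INTER_CUBIC)
d=cv2.resize(s[160:220,310:390],(400,300),interpolation=cv2.INTER_CUBIC)
m=np.vstack([np.hstack([a,b]),np.hstack([c,d])]); cv2.imwrite('pics/z1.png',np.clip(m*1.4,0,255).astype('uint8'))
```

```text
(no output)
```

View pics/z1.png

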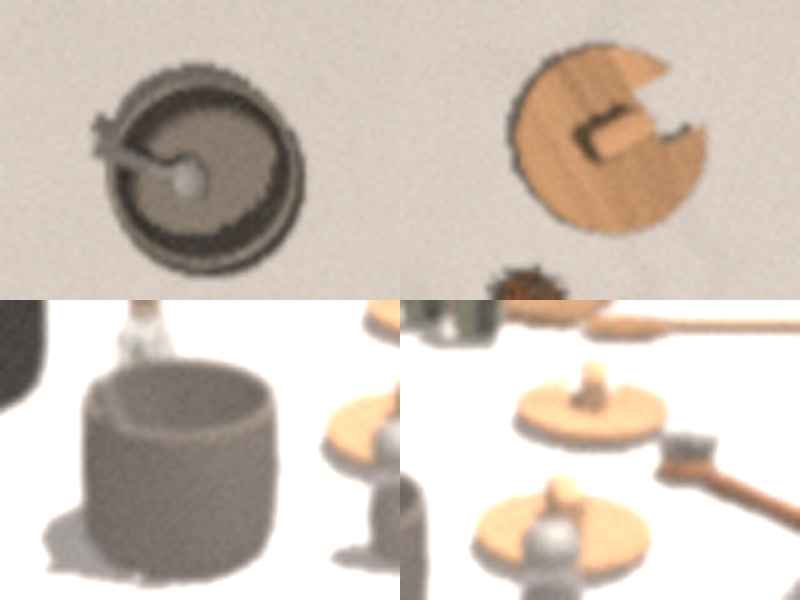

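```bash
cat > fit.py <<'E'
from h import *
from scipy.optimize import least_squares
def px(u,v,x0,y0,U=0,V=0): return ((u-U+.5)/5-.5+x0,(v-V+.5)/5-.5+y0)
def circ(c,r,z,n=72):
    a=np.linspace(0,2*np.pi,n,endpoint=False); return np.c_[c[0]+r*np.cos(a),c[1]+r*np.sin(a),np.full(n,z)]
def bbox(q): return np.array([q[:,0].min(),q[:,0].max(),q[:,1].min(),q[:,1].max()])
def rect(u0,u1,v0,v1,x0,y0,U,V):
    a=px(u0,v0,x0,y0,U,V);b=px(u1,v1,x0,y0,U,V); return np.array([a[0],b[0],a[1],b[1]])
def fitc(r,ts,t,ss,sc,x0):
    f=lambda p:np.r_[bbox(proj(ts,circ(p,r,p[2],360)))-t,bbox(proj(ss,circ(p,r,p[2],360)))-sc]
    R=least_squares(f,x0); return R.x,R.fun
E
python3 - <<'E'
from fit import *
t=load('top0');s=load('scene0')
pot=fitc(.0585,t,rect(106,295,78,268,260,175,0,0),s,rect(85,277,360,437,260,180,0,300),[.45,0,.09])
lid=fitc(.058,t,rect(514,707,43,233,385,175,400,0),s,rect(515,668,378,436,310,160,400,300),[.45,-.3,.02])
for r in(pot,lid): print(np.round(r[0],4),np.round(r[1],2))
P=np.array([[54.8,19,0],[54.8,-19,0],[20,10,30],[20,-10,30],[-20,10,30],[-20,-10,30]])/1e3
uv=np.array([px(*q,385,175,400,0) for q in[(668,68),(706,127),(635,110),(655,130),(592,140),(608,160)]])
def W(p): c,si=np.cos(p[2]),np.sin(p[2]); return P@np.array([[c,si,0],[-si,c,0],[0,0,1]])+[p[0],p[1],lid[0][2]]
R=least_squares(lambda p:(proj(t,W(p))-uv).ravel(),[*lid[0][:2],-1]); print('lid pose',R.x,np.round(R.fun,1))
x,y,z=pot[0]
# spoon: handle crosses rim (mosaic 118,150), tip (100,138) 125 up
for q,zz in(((118,150),.095),((104,138),.125)):
    w=atz(t,px(*q,260,175),zz); print('spoon',w,np.arctan2(w[1]-y,w[0]-x),np.hypot(w[1]-y,w[0]-x))
m=[]
for sh,x0,y0,c,r in((t,260,175,pot[0],.0585),(t,385,175,lid[0],.058),(s,260,180,pot[0],.0585),(s,310,160,lid[0],.058)):
    im=cv2.resize(sh['image'][y0:y0+60,x0:x0+80,::-1],(400,300),interpolation=cv2.INTER_CUBIC)
    for rr in ([r,.05] if r>.0581 else [r]):
        q=proj(sh,circ(c,rr,c[2])); 
        for p in (q-[x0,y0]+.5)*5-.5: cv2.circle(im,tuple(np.int32(p.round())),1,(0,0,255),-1)
    m.append(im)
cv2.imwrite('pics/z2.png',np.vstack([np.hstack(m[:2]),np.hstack(m[2:])]))
E
```

```text
[0.4898 0.0322 0.0936] [-0.97  1.76 -0.83  1.46 -1.85  0.87 -0.84  0.96]
[ 0.5134 -0.3515  0.0159] [ 0.35 -0.13  0.5  -0.03 -0.48 -0.14 -0.02 -0.08]
lid pose [ 0.51106473 -0.35135418 -1.04348   ] [ 0.1  0.5 -0.5 -0.9  1.4 -1.2  1.1  0.5 -1.3 -0.3 -0.8  1.4]
spoon [0.50440201 0.08072674 0.095     ] 1.2779096029753048 0.050715872850630936
spoon [0.50735103 0.08514592 0.125     ] 1.2501821523738263 0.05581975340675849
```

View pics/z2.png

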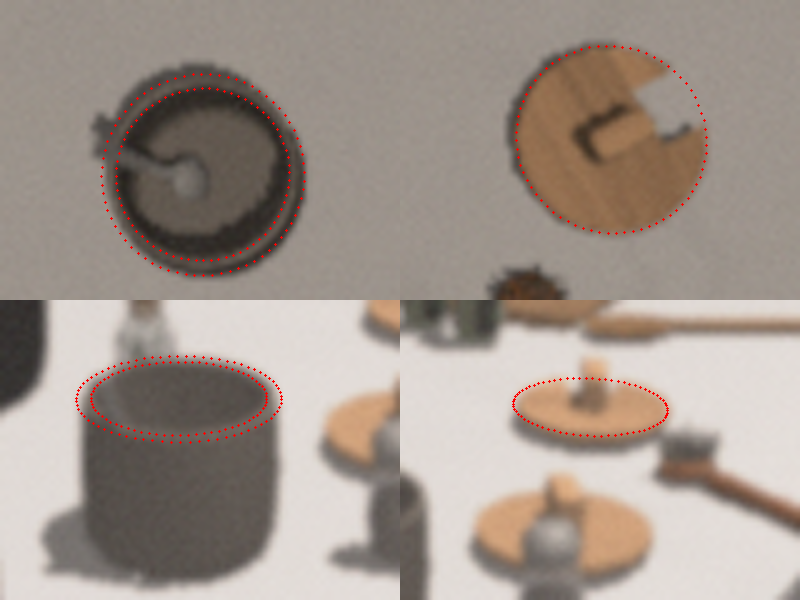

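The fit puts the lid at (0.512,-0.351) with disc top z≈0.016 (text says 18 mm) and yaw -1.04. The pot is at (0.490,0.032) with rim z≈0.094 (text says 95 mm) and spoon yaw ≈1.26. The overlay shows both circles on the rims at panel centres (201,174) and (611,139). I'll move above the lid.

Emit:
{"api": "arm_command", "payload": {"targets": [{"hand": 1,"dx": 4,"dy": -1.7,"yaw": 0.12},{"hand": 1,"dx": 8,"dy": -3.5,"yaw": 0.24},{"hand": 1,"dx": 12,"dy": -5.2,"yaw": 0.36},{"hand": 1,"dx": 16,"dy": -6.9,"yaw": 0.48},{"hand": 1,"dx": 20,"dy": -8.7,"yaw": 0.6},{"hand": 1,"dx": 24,"dy": -10.4,"yaw": 0.72},{"hand": 1,"dx": 28,"dy": -12.1,"yaw": 0.84},{"hand": 1,"dx": 32,"dy": -13.9,"yaw": 0.96},{"hand": 1,"dx": 36,"dy": -15.6,"yaw": 1.08},{"hand": 1,"dx": 39.9,"dy": -17.3,"yaw": 1.2}]}}

```text
$.targets[0]: bad value
```

```bash
cat >> h.py <<'E'
def move(x,y,z,yaw):
    from scipy.spatial.transform import Rotation as Ro
    o=observe(); R=Ro.from_euler('xyz',o['tcp_rot']).as_matrix()
    d=R.T@(np.array([x,y,z])-o['position'])*100
    yc=np.arctan2(R[1,0],R[0,0])
    print('pos',np.round(o['position'],4),'rpy',np.round(o['tcp_rot'],3),'d',np.round(d,2),'yaw',round(yc-yaw,3),'t',o['time'],'F',np.round(o['contact_force'],1),'gap',o['finger_gap'],'j7',round(o['joints'][6],2))
E
python3 -c "
from h import *
move(.5125,-.3515,.022,-1.043)"
```

```text
pos [ 0.1744 -0.6257  0.2218] rpy [-3.14   0.     0.272] d [ 39.93 -17.31  20.  ] yaw 1.315 t 0.1 F [-0.   0.4  0.7] gap 0.9969705587372116 j7 -0.06
```

Emit:
{"api": "arm_command", "payload": {"targets": [{"hand": 1,"dx": 4,"dy": -1.7,"dz": 0,"yaw": 0.12},{"hand": 1,"dx": 8,"dy": -3.5,"dz": 0,"yaw": 0.24},{"hand": 1,"dx": 12,"dy": -5.2,"dz": 0,"yaw": 0.36},{"hand": 1,"dx": 16,"dy": -6.9,"dz": 0,"yaw": 0.48},{"hand": 1,"dx": 20,"dy": -8.7,"dz": 0,"yaw": 0.6},{"hand": 1,"dx": 24,"dy": -10.4,"dz": 0,"yaw": 0.72},{"hand": 1,"dx": 28,"dy": -12.1,"dz": 0,"yaw": 0.84},{"hand": 1,"dx": 32,"dy": -13.9,"dz": 0,"yaw": 0.96},{"hand": 1,"dx": 36,"dy": -15.6,"dz": 0,"yaw": 1.08},{"hand": 1,"dx": 39.9,"dy": -17.3,"dz": 0,"yaw": 1.2}]}}

```text
time: 0.93
position: [0.4829, -0.3758, 0.2223]
tcp_rot: [3.141, 0.0, -0.908]
contact_force: [0.7, -1.3, -0.2]
finger_gap: 1.003
finger_force: 0.0
```

```bash
python3 -c "
from h import *
move(.5125,-.3515,.06,-1.043)"
```

```text
pos [ 0.4829 -0.3758  0.2223] rpy [ 3.141  0.    -0.908] d [-0.09 -3.83 16.23] yaw 0.135 t 0.9333 F [ 0.7 -1.3 -0.2] gap 1.0028275946578002 j7 -1.9
```

Emit:
{"api": "arm_command", "payload": {"targets": [{"hand": 1,"dx": 0,"dy": 0,"dz": 3,"yaw": 0.115},{"hand": 1,"dx": 0,"dy": 0,"dz": 6,"yaw": 0.115},{"hand": 1,"dx": 0,"dy": 0,"dz": 9,"yaw": 0.115},{"hand": 1,"dx": 0,"dy": 0,"dz": 12,"yaw": 0.115},{"hand": 1,"dx": 0,"dy": 0,"dz": 14,"yaw": 0.115},{"hand": 1,"dx": 0,"dy": 0,"dz": 14,"yaw": 0.115},{"hand": 1,"dx": 0,"dy": 0,"dz": 14,"yaw": 0.115},{"hand": 1,"dx": 0,"dy": 0,"dz": 14,"yaw": 0.115}]}}

```text
time: 1.6
position: [0.4826, -0.3777, 0.084]
tcp_rot: [-3.141, -0.001, -1.017]
contact_force: [1.2, 0.2, -0.5]
finger_gap: 1.002
finger_force: 0.0
```

```bash
python3 -c "
from h import *
move(.5125,-.3515,.023,-1.043)
s=snap('scene','s1');t=snap('top','t1')
a=cv2.resize(t['image'][160:240,380:480,::-1],(600,480),interpolation=cv2.INTER_CUBIC)
cv2.imwrite('pics/z3.png',cv2.convertScaleAbs(a,alpha=1.4))"
```

```text
pos [ 0.4826 -0.3777  0.084 ] rpy [-3.141e+00 -1.000e-03 -1.017e+00] d [-0.67 -3.92  6.1 ] yaw 0.026 t 1.6 F [ 1.2  0.2 -0.5] gap 1.0019474730597095 j7 -2.01
```

View pics/s1.png

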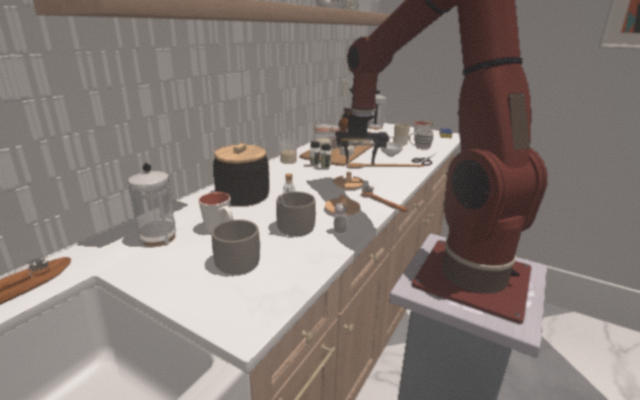

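The scene view shows the gripper above the lid, around (360,150), but still about 4 cm short. I'll make up the remainder, then go down.

Emit:
{"api": "arm_command", "payload": {"targets": [{"hand": 1,"dx": -0.7,"dy": -2,"dz": 0,"yaw": 0.026},{"hand": 1,"dx": -0.7,"dy": -3.9,"dz": 0,"yaw": 0.026},{"hand": 1,"dx": -0.7,"dy": -3.9,"dz": 0,"yaw": 0.026},{"hand": 1,"dx": -0.7,"dy": -3.9,"dz": 0,"yaw": 0.026},{"hand": 1,"dx": -0.7,"dy": -3.9,"dz": 0,"yaw": 0.026}]}}

```text
time: 2.12
position: [0.5114, -0.3516, 0.0835]
tcp_rot: [-3.141, -0.001, -1.043]
contact_force: [0.0, -0.6, -0.5]
finger_gap: 1.001
finger_force: 0.0
```

```bash
python3 -c "
from h import *
move(.5125,-.3515,.023,-1.043)"
```

```text
pos [ 0.5114 -0.3516  0.0835] rpy [-3.141e+00 -1.000e-03 -1.043e+00] d [ 0.04 -0.1   6.05] yaw 0.0 t 2.1167 F [ 0.  -0.6 -0.5] gap 1.0006435302024943 j7 -2.1
```

Emit:
{"api": "arm_command", "payload": {"targets": [{"hand": 1,"dx": 0,"dy": -0.1,"dz": 2,"yaw": 0},{"hand": 1,"dx": 0,"dy": -0.1,"dz": 4,"yaw": 0},{"hand": 1,"dx": 0,"dy": -0.1,"dz": 5,"yaw": 0},{"hand": 1,"dx": 0,"dy": -0.1,"dz": 5.6,"yaw": 0},{"hand": 1,"dx": 0,"dy": -0.1,"dz": 6,"yaw": 0},{"hand": 1,"dx": 0,"dy": -0.1,"dz": 6,"yaw": 0},{"hand": 1,"dx": 0,"dy": -0.1,"dz": 6,"yaw": 0}]}}

```text
time: 2.7
position: [0.5126, -0.3507, 0.0233]
tcp_rot: [-3.141, -0.001, -1.043]
contact_force: [0.3, 0.2, 0.7]
finger_gap: 1.003
finger_force: 0.0
```

Emit:
{"api": "arm_command", "payload": {"targets": [{"hand": -1,"dx": 0,"dy": 0,"dz": 0,"yaw": 0},{"hand": -1,"dx": 0,"dy": 0,"dz": 0,"yaw": 0},{"hand": -1,"dx": 0,"dy": 0,"dz": 0,"yaw": 0},{"hand": -1,"dx": 0,"dy": 0,"dz": 0,"yaw": 0},{"hand": -1,"dx": 0,"dy": 0,"dz": 0,"yaw": 0},{"hand": -1,"dx": 0,"dy": 0,"dz": 0,"yaw": 0},{"hand": -1,"dx": 0,"dy": 0,"dz": 0,"yaw": 0},{"hand": -1,"dx": 0,"dy": 0,"dz": 0,"yaw": 0},{"hand": -1,"dx": 0,"dy": 0,"dz": 0,"yaw": 0},{"hand": -1,"dx": 0,"dy": 0,"dz": 0,"yaw": 0}], "force": 25}}

```text
time: 3.53
position: [0.5123, -0.3503, 0.0226]
tcp_rot: [-3.142, -0.0, -1.043]
contact_force: [-1.0, 0.3, 0.2]
finger_gap: 0.321
finger_force: 0.0
```

```bash
python3 -c "
from h import *
move(.49,.032,.21,1.26)"
```

```text
pos [ 0.5123 -0.3503  0.0226] rpy [-3.142 -0.    -1.043] d [-34.15 -17.33 -18.74] yaw -2.303 t 3.5333 F [-1.   0.3  0.2] gap 0.3206302907333985 j7 -2.11
```

Still closing; I'll wait for the grip, then lift.

Emit:
{"api": "arm_command", "payload": {"targets": [{"hand": -1,"dx": 0,"dy": 0,"dz": 0,"yaw": 0},{"hand": -1,"dx": 0,"dy": 0,"dz": 0,"yaw": 0},{"hand": -1,"dx": 0,"dy": 0,"dz": 0,"yaw": 0},{"hand": -1,"dx": 0,"dy": 0,"dz": 0,"yaw": 0},{"hand": -1,"dx": 0,"dy": 0,"dz": 0,"yaw": 0},{"hand": -1,"dx": 0,"dy": 0,"dz": 0,"yaw": 0}]}}

```text
time: 4.03
position: [0.5122, -0.3503, 0.0226]
tcp_rot: [3.142, 0.0, -1.043]
contact_force: [0.1, 0.6, -0.1]
finger_gap: 0.223
finger_force: 25.0
```

Emit:
{"api": "arm_command", "payload": {"targets": [{"hand": -1,"dx": 0,"dy": 0,"dz": -1,"yaw": 0},{"hand": -1,"dx": 0,"dy": 0,"dz": -3,"yaw": 0},{"hand": -1,"dx": 0,"dy": 0,"dz": -6,"yaw": 0},{"hand": -1,"dx": 0,"dy": 0,"dz": -9,"yaw": 0},{"hand": -1,"dx": 0,"dy": 0,"dz": -12,"yaw": 0},{"hand": -1,"dx": 0,"dy": 0,"dz": -15,"yaw": 0},{"hand": -1,"dx": 0,"dy": 0,"dz": -17.5,"yaw": 0},{"hand": -1,"dx": 0,"dy": 0,"dz": -18.7,"yaw": 0},{"hand": -1,"dx": 0,"dy": 0,"dz": -18.7,"yaw": 0},{"hand": -1,"dx": 0,"dy": 0,"dz": -18.7,"yaw": 0}]}}

```text
time: 4.87
position: [0.5122, -0.3502, 0.2092]
tcp_rot: [-3.141, -0.0, -1.043]
contact_force: [0.3, 0.3, -1.4]
finger_gap: 0.226
finger_force: 25.0
```

```bash
python3 -c "
from h import *
move(.49,.032,.21,1.26)"
```

```text
pos [ 0.5122 -0.3502  0.2092] rpy [-3.141 -0.    -1.043] d [-34.13 -17.34  -0.08] yaw -2.303 t 4.8667 F [ 0.3  0.3 -1.4] gap 0.22603726215845216 j7 -2.1
```

Emit:
{"api": "arm_command", "payload": {"targets": [{"hand": -1,"dx": -1,"dy": -0.5,"dz": 0,"yaw": -0.1},{"hand": -1,"dx": -2.7,"dy": -1.4,"dz": 0,"yaw": -0.2},{"hand": -1,"dx": -4.4,"dy": -2.2,"dz": 0,"yaw": -0.3},{"hand": -1,"dx": -6.1,"dy": -3.1,"dz": 0,"yaw": -0.4},{"hand": -1,"dx": -7.8,"dy": -4,"dz": 0,"yaw": -0.51},{"hand": -1,"dx": -9.5,"dy": -4.8,"dz": 0,"yaw": -0.62},{"hand": -1,"dx": -11.2,"dy": -5.7,"dz": 0,"yaw": -0.73},{"hand": -1,"dx": -12.9,"dy": -6.6,"dz": 0,"yaw": -0.84},{"hand": -1,"dx": -14.6,"dy": -7.4,"dz": 0,"yaw": -0.95},{"hand": -1,"dx": -16.3,"dy": -8.3,"dz": 0,"yaw": -1.06}]}}

```text
time: 5.7
position: [0.5004, -0.1665, 0.207]
tcp_rot: [-3.14, 0.004, 0.023]
contact_force: [0.0, -1.0, -1.7]
finger_gap: 0.227
finger_force: 25.0
```

Emit:
{"api": "arm_command", "payload": {"targets": [{"hand": -1,"dx": 0.8,"dy": -1.7,"dz": 0,"yaw": -0.11},{"hand": -1,"dx": 1.7,"dy": -3.4,"dz": 0,"yaw": -0.22},{"hand": -1,"dx": 2,"dy": -5,"dz": 0,"yaw": -0.33},{"hand": -1,"dx": 2,"dy": -5,"dz": 0,"yaw": -0.44},{"hand": -1,"dx": 2,"dy": -5,"dz": 0,"yaw": -0.55},{"hand": -1,"dx": 2,"dy": -5,"dz": 0,"yaw": -0.66},{"hand": -1,"dx": 2,"dy": -5,"dz": 0,"yaw": -0.66},{"hand": -1,"dx": 2,"dy": -5,"dz": 0,"yaw": -0.66}]}}

```text
time: 6.37
position: [0.5201, -0.1172, 0.2077]
tcp_rot: [-3.139, 0.002, 0.674]
contact_force: [0.6, 0.9, -1.0]
finger_gap: 0.231
finger_force: 25.0
```

```bash
python3 -c "
from h import *
move(.49,.032,.21,1.26)"
```

```text
pos [ 0.5201 -0.1172  0.2077] rpy [-3.139e+00  2.000e-03  6.740e-01] d [  6.96 -13.54  -0.2 ] yaw -0.586 t 6.3667 F [ 0.6  0.9 -1. ] gap 0.23143200687017876 j7 -0.8
```

Emit:
{"api": "arm_command", "payload": {"targets": [{"hand": -1,"dx": 0.8,"dy": -1.5,"dz": 0,"yaw": -0.08},{"hand": -1,"dx": 1.7,"dy": -3.3,"dz": 0,"yaw": -0.16},{"hand": -1,"dx": 2.6,"dy": -5.1,"dz": 0,"yaw": -0.24},{"hand": -1,"dx": 3.5,"dy": -6.9,"dz": 0,"yaw": -0.32},{"hand": -1,"dx": 4.4,"dy": -8.7,"dz": 0,"yaw": -0.4},{"hand": -1,"dx": 5.3,"dy": -10.4,"dz": 0,"yaw": -0.48},{"hand": -1,"dx": 6.2,"dy": -12,"dz": 0,"yaw": -0.56},{"hand": -1,"dx": 7,"dy": -13.5,"dz": 0,"yaw": -0.586},{"hand": -1,"dx": 7,"dy": -13.5,"dz": 0,"yaw": -0.586},{"hand": -1,"dx": 7,"dy": -13.5,"dz": 0,"yaw": -0.586}]}}

```text
time: 7.2
position: [0.4906, 0.0325, 0.2092]
tcp_rot: [-3.141, 0.0, 1.261]
contact_force: [0.3, -0.7, -0.3]
finger_gap: 0.225
finger_force: 25.0
```

```bash
python3 -c "
from h import *
move(.49,.032,.21,1.26)
s=snap('scene','s2');t=snap('top','t2')
a=cv2.resize(t['image'][160:240,250:350,::-1],(400,320),interpolation=cv2.INTER_CUBIC)
b=cv2.resize(s['image'][130:250,240:390,::-1],(750,600)[:0] or (400,320),interpolation=cv2.INTER_CUBIC)
cv2.imwrite('pics/z4.png',cv2.convertScaleAbs(np.hstack([a,b]),alpha=1.3))"
```

```text
pos [0.4906 0.0325 0.2092] rpy [-3.141  0.     1.261] d [-0.07 -0.05 -0.08] yaw 0.001 t 7.2 F [ 0.3 -0.7 -0.3] gap 0.22484042412834576 j7 -0.48
```

View pics/z4.png

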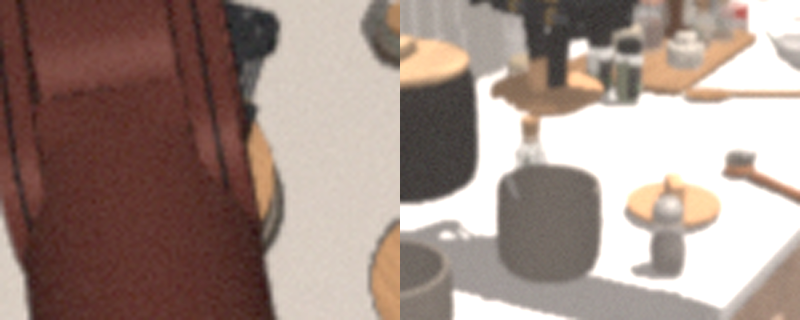

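The lid is level in the grip and hangs over the pot, with the lid near panel (547,90) and the pot near (549,220). The arm hides the top view, so I'll check the lid's offset and refine the pot from the scene view numerically.

Run:
```python
from fit import *
s=load('s2');im=s['image'].astype(int)
# lid: compare to projection
hsv=cv2.cvtColor(s['image'],cv2.COLOR_RGB2HSV)
m=((hsv[...,0]<20)&(hsv[...,1]>70)).astype('uint8'); m[:150]*=1
reg=m[148:176,268:322]; 
for r in range(reg.shape[0]):
    c=np.where(reg[r])[0]; print(148+r,(268+c.min(),268+c.max(),len(c)) if len(c) else '-',end=' ')
print()
for z in(.1966,.2046):
    print('lid pred bbox',z,np.round(bbox(proj(s,circ((.4906,.0325),.058,z,360))),1))
g=s['image'].mean(2)
print('profiles pot rows'); 
for r in(210,215,220,225): 
    row=g[r,265:330]; th=(row.min()+np.median(g[205:215,325:335]))/2
    c=np.where(row<105)[0]; print(r,265+c.min(),265+c.max(),np.round(g[r,[270,275,276,277,278,279,314,315,316,317,318,320]]).astype(int))
zs=np.linspace(0.02,.085,20)
C=np.vstack([circ((.4898,.0322),.0585,z,360) for z in zs]); print('pot pred',np.round(bbox(proj(s,C)),1))
# top view inner mouth via profile
t=load('top0');g=t['image'].mean(2)
for r in (204,208,212): print('row',r,np.round(g[r,278:324]).astype(int))
for c in (296,300,304): print('col',c,np.round(g[186:232,c]).astype(int))
for rr in(.05,.0585): print(np.round(bbox(proj(t,circ((.4898,.0322),rr,.095,360))),1))
```

```text
148 - 149 - 150 - 151 (np.int64(292), np.int64(308), 3) 152 (np.int64(289), np.int64(309), 10) 153 (np.int64(287), np.int64(309), 17) 154 (np.int64(288), np.int64(309), 16) 155 (np.int64(288), np.int64(309), 16) 156 (np.int64(288), np.int64(320), 17) 157 (np.int64(286), np.int64(320), 21) 158 (np.int64(284), np.int64(320), 25) 159 (np.int64(281), np.int64(320), 29) 160 (np.int64(279), np.int64(315), 31) 161 (np.int64(277), np.int64(316), 35) 162 (np.int64(276), np.int64(316), 37) 163 (np.int64(276), np.int64(316), 41) 164 (np.int64(275), np.int64(315), 41) 165 (np.int64(275), np.int64(314), 39) 166 (np.int64(280), np.int64(314), 35) 167 (np.int64(281), np.int64(312), 32) 168 (np.int64(283), np.int64(310), 28) 169 (np.int64(284), np.int64(307), 24) 170 (np.int64(285), np.int64(305), 21) 171 (np.int64(288), np.int64(303), 16) 172 (np.int64(289), np.int64(297), 9) 173 (np.int64(288), np.int64(291), 4) 174 (np.int64(286), np.int64(291), 6) 175 (np.int64(286), np.int64(291), 6) 
lid pred bbox 0.1966 [273.7 316.1 158.1 172.2]
lid pred bbox 0.2046 [273.6 316.1 155.4 169.4]
profiles pot rows
[... 811 characters left out ...]
87  87  90  87  60
  49  40  44  58  77  64  72 133 146 148]
col 296 [143 126  96  80  73  82  79  48  42  40  46  58  71  78  85  88  88  87
  86  73  63  80 106 110 115 118 113 107  97  90  90  89  88  91  85  71
  48  46  41  50  73  74  65  97 129 144]
col 300 [144 123  83  74  76  78  56  43  40  46  51  73  84  88  89  91  88  89
  91  90  82  74  70  83  86  88  86  83  82  86  88  90  88  86  88  75
  48  43  45  47  57  79  79  69 111 143]
col 304 [147 145 122  82  74  77  71  44  41  42  55  72  84  86  86  90  88  87
  88  90  87  88  90  91  86  87  86  88  89  89  89  89  87  77  57  46
  46  42  42  56  77  83  63  65 112 141]
[282.7 317.4 192.2 226.6]
[279.8 320.3 189.3 229.6]
```

The pot position checks out: predicted mouth edges at columns 282.7 and 317.4 against measured 282.5 and 317.3. In the scene view the lid is centred over the pot within about 1 mm. I'll lower the lid.

Emit:
{"api": "arm_command", "payload": {"targets": [{"hand": -1,"dx": 0,"dy": -0.05,"dz": 1,"yaw": 0},{"hand": -1,"dx": 0,"dy": -0.05,"dz": 2.5,"yaw": 0},{"hand": -1,"dx": 0,"dy": -0.05,"dz": 4,"yaw": 0},{"hand": -1,"dx": 0,"dy": -0.05,"dz": 5.2,"yaw": 0},{"hand": -1,"dx": 0,"dy": -0.05,"dz": 6.2,"yaw": 0},{"hand": -1,"dx": 0,"dy": -0.05,"dz": 7,"yaw": 0},{"hand": -1,"dx": 0,"dy": -0.05,"dz": 7.7,"yaw": 0},{"hand": -1,"dx": 0,"dy": -0.05,"dz": 8.2,"yaw": 0},{"hand": -1,"dx": 0,"dy": -0.05,"dz": 8.6,"yaw": 0},{"hand": -1,"dx": 0,"dy": -0.05,"dz": 8.6,"yaw": 0}]}}

```text
time: 8.13
position: [0.4902, 0.0319, 0.123]
tcp_rot: [-3.141, 0.0, 1.263]
contact_force: [-0.6, 0.3, -0.5]
finger_gap: 0.229
finger_force: 25.0
```

```bash
python3 -c "
from h import *
move(.49,.032,.1076,1.26); print(observe()['moment'])
s=snap('scene','s3')
cv2.imwrite('pics/z5.png',cv2.convertScaleAbs(cv2.resize(s['image'][140:250,240:390,::-1],(750,550),interpolation=cv2.INTER_CUBIC),alpha=1.3))"
```

```text
pos [0.4902 0.0319 0.123 ] rpy [-3.141  0.     1.263] d [ 0.01 -0.03  1.54] yaw 0.003 t 8.1333 F [-0.6  0.3 -0.5] gap 0.22878777730706798 j7 -0.52
[-0.02686047 -0.09141622 -0.0318762 ]
```

View pics/z5.png

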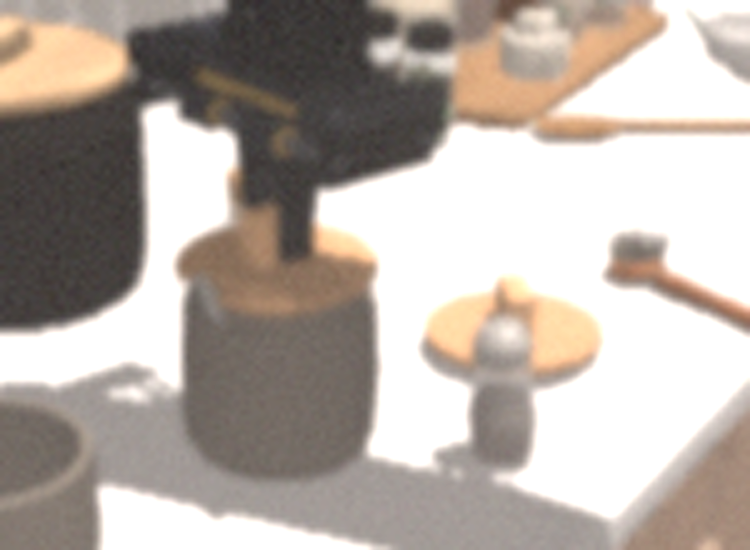

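The lid is over the mouth with no contact force, and the spoon handle shows in the notch at about panel (210,295). I'll go down the last 15 mm slowly.

Emit:
{"api": "arm_command", "payload": {"targets": [{"hand": -1,"dx": 0,"dy": 0,"dz": 0.3,"yaw": 0},{"hand": -1,"dx": 0,"dy": 0,"dz": 0.5,"yaw": 0},{"hand": -1,"dx": 0,"dy": 0,"dz": 0.7,"yaw": 0},{"hand": -1,"dx": 0,"dy": 0,"dz": 0.9,"yaw": 0},{"hand": -1,"dx": 0,"dy": 0,"dz": 1.1,"yaw": 0},{"hand": -1,"dx": 0,"dy": 0,"dz": 1.2,"yaw": 0},{"hand": -1,"dx": 0,"dy": 0,"dz": 1.3,"yaw": 0},{"hand": -1,"dx": 0,"dy": 0,"dz": 1.4,"yaw": 0},{"hand": -1,"dx": 0,"dy": 0,"dz": 1.45,"yaw": 0},{"hand": -1,"dx": 0,"dy": 0,"dz": 1.45,"yaw": 0}]}}

```text
time: 9.02
position: [0.4904, 0.0319, 0.109]
tcp_rot: [-3.141, -0.0, 1.263]
contact_force: [-0.2, 0.2, -1.9]
finger_gap: 0.229
finger_force: 25.0
```

Emit:
{"api": "arm_command", "payload": {"targets": [{"hand": -1,"dx": 0,"dy": 0,"dz": 0.05,"yaw": 0},{"hand": -1,"dx": 0,"dy": 0,"dz": 0.1,"yaw": 0},{"hand": -1,"dx": 0,"dy": 0,"dz": 0.1,"yaw": 0},{"hand": -1,"dx": 0,"dy": 0,"dz": 0.1,"yaw": 0}]}}

```text
time: 9.35
position: [0.4905, 0.0319, 0.1081]
tcp_rot: [-3.142, 0.0, 1.263]
contact_force: [-0.1, 0.2, -1.2]
finger_gap: 0.229
finger_force: 25.0
```

Emit:
{"api": "arm_command", "payload": {"targets": [{"hand": -1,"dx": 0,"dy": 0,"dz": 0.05,"yaw": 0},{"hand": -1,"dx": 0,"dy": 0,"dz": 0.08,"yaw": 0},{"hand": -1,"dx": 0,"dy": 0,"dz": 0.1,"yaw": 0},{"hand": -1,"dx": 0,"dy": 0,"dz": 0.1,"yaw": 0},{"hand": -1,"dx": 0,"dy": 0,"dz": 0.1,"yaw": 0}]}}

```text
time: 9.77
position: [0.4906, 0.0319, 0.1074]
tcp_rot: [3.141, 0.0, 1.263]
contact_force: [-2.8, -1.1, 4.6]
finger_gap: 0.228
finger_force: 25.0
```

Contact came at the expected height: TCP 0.1074 against 0.1076, with 4.6 N upward. I'll release slowly, then retreat straight up.

Emit:
{"api": "arm_command", "payload": {"targets": [{"hand": -0.4,"dx": 0,"dy": 0,"dz": 0,"yaw": 0},{"hand": -0.3,"dx": 0,"dy": 0,"dz": 0,"yaw": 0},{"hand": -0.2,"dx": 0,"dy": 0,"dz": 0,"yaw": 0},{"hand": 0,"dx": 0,"dy": 0,"dz": 0,"yaw": 0},{"hand": 0.2,"dx": 0,"dy": 0,"dz": 0,"yaw": 0},{"hand": 0.2,"dx": 0,"dy": 0,"dz": 0,"yaw": 0},{"hand": 0.2,"dx": 0,"dy": 0,"dz": 0,"yaw": 0},{"hand": 0.2,"dx": 0,"dy": 0,"dz": 0,"yaw": 0}]}}

```text
time: 10.43
position: [0.4905, 0.0319, 0.107]
tcp_rot: [-3.142, -0.0, 1.263]
contact_force: [-0.0, -0.2, 0.1]
finger_gap: 0.589
finger_force: 0.0
```

Emit:
{"api": "arm_command", "payload": {"targets": [{"hand": 0.2,"dx": 0,"dy": 0,"dz": -0.5,"yaw": 0},{"hand": 0.2,"dx": 0,"dy": 0,"dz": -2,"yaw": 0},{"hand": 0.2,"dx": 0,"dy": 0,"dz": -4,"yaw": 0},{"hand": 0.2,"dx": 0,"dy": 0,"dz": -7,"yaw": 0},{"hand": 0.2,"dx": 0,"dy": 0,"dz": -10,"yaw": 0},{"hand": 0.2,"dx": 0,"dy": 0,"dz": -12,"yaw": 0},{"hand": 0.2,"dx": 0,"dy": 0,"dz": -12,"yaw": 0}]}}

```text
time: 11.02
position: [0.4926, 0.0324, 0.232]
tcp_rot: [3.135, -0.002, 1.263]
contact_force: [-0.6, -0.3, 0.5]
finger_gap: 0.598
finger_force: 0.0
```

Emit:
{"api": "arm_command", "payload": {"targets": [{"hand": 0.2,"dx": -3,"dy": 1,"dz": 0,"yaw": 0},{"hand": 0.2,"dx": -6,"dy": 2,"dz": 0,"yaw": 0},{"hand": 0.2,"dx": -9,"dy": 3,"dz": 0,"yaw": 0},{"hand": 0.2,"dx": -12,"dy": 4,"dz": 0,"yaw": 0},{"hand": 0.2,"dx": -15,"dy": 5,"dz": 0,"yaw": 0},{"hand": 0.2,"dx": -18,"dy": 6,"dz": 0,"yaw": 0},{"hand": 0.2,"dx": -20,"dy": 6,"dz": 0,"yaw": 0},{"hand": 0.2,"dx": -20,"dy": 6,"dz": 0,"yaw": 0},{"hand": 0.2,"dx": -20,"dy": 6,"dz": 0,"yaw": 0}]}}

```text
time: 11.77
position: [0.4866, -0.1778, 0.2267]
tcp_rot: [-3.141, -0.0, 1.261]
contact_force: [0.2, 0.4, 0.7]
finger_gap: 0.605
finger_force: 0.0
```

```bash
python3 -c "
from h import *
s=snap('scene','s4');t=snap('top','t4')
a=cv2.resize(t['image'][175:235,260:340,::-1],(400,300),interpolation=cv2.INTER_CUBIC)
b=cv2.resize(s['image'][170:230,255:335,::-1],(400,300),interpolation=cv2.INTER_CUBIC)
cv2.imwrite('pics/z6.png',cv2.convertScaleAbs(np.hstack([a,b]),alpha=1.3))"
```

```text
(no output)
```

View pics/z6.png

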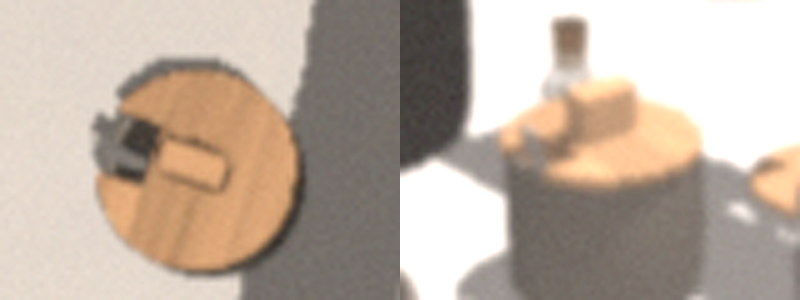

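The top crop shows the lid seated round on the pot, with the spoon handle inside the notch at about (120,145). The side crop shows the lid flat on the rim. I'll hand the job in.

```bash
python3 -c "
from rig import workorder
print(workorder.job_done())"
```

```text
the job is handed in; nothing more can be done
None
```

The notched lid sits flat on the spoon pot with its notch round the handle; the plain pot and plain lid were not touched, and the job was handed in at about 12 s.

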